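# Clear the model vehicles into their colour-marked bays

### The arm

A 6-joint arm with a two-finger parallel gripper is mounted at the origin on a cart in front of the work surface, level with it; the furniture and walls round the work are solid. World frame = base frame: x ahead of the robot, y to its left, z up, the work surface at z = 0. Lengths are in mm, angles in rad, forces in N, time in s.
With the tool pointing down it reaches from about 325 to 850 mm from the base axis. Payload 15.5 kg.
Tool frame: the origin (TCP) lies on the centre line of the jaws, within the pads' length; the fingertips stand 8 mm ahead of it and the grasp point (between the pads) lies 11 mm behind it (arm.tip_extent is the distance from the TCP to the fingertips, in mm); z points along the fingers, y is the line along which they close (so a half turn about z gives the same grasp; the last joint's range is limited). The gripper opens to 91 mm and grips with 3 to 60 N. Pads are 32 mm wide; open, the fingers measure 118 mm over their backs; the gripper's body (76 mm by 178 mm) begins 60 mm behind the grasp point.
Start: joints at [-1.29, 0.494, 1.345, -0, 1.302, -0.096], TCP at [229.968, -581.155, 221.915] pointing down, gripper open.
Joint ranges: [-2.91, 2.91], [-0.82, 2.16], [0.22, 2.67], [-1.22, 4.37], [0.12, 2.79], [-3.08, 3.08]. Speed limits (rad/s): [1.89, 1.89, 2.57, 3.01, 3.01, 3.01].

### API

Orientations are given as a 3x3 rotation matrix whose columns are the frame's x, y, z axes.
In Python, from rig import arm gives the robot as it stands. The module is installed in compiled form; this text tells all that it offers.
- The arm moves only by the tool arm_command, never from a script. Its argument "moves" is a list of rows, each a list of 4 numbers: the shift along the tool's x, y, z in mm, then the turn about the tool's z in rad. In form: [[tx, ty, tz, spin], ...]. A call has 1 to 20 rows; each row is the pose to reach, as a shift and turn from the pose commanded when the call began, along the tool's axes at that moment; what a row does not reach only later rows make up. A row lasts 1/12 s, in which the tool goes at most 41.7 mm and 7.16 degrees, less where a joint would pass 70% of its speed; a pose out of reach is approached as far as the arm can. A call with a gripper value outside its range is refused whole. "claw" is the opening, from 0 (shut) to 1 (fully open), set as the call begins (left out, the last holds). The fingers move at their own pace and stop on an object; "force" is the grip in N (left out, the last holds). Time passes only in rows, so rows that repeat a pose let the fingers close. It gives the time, the measured TCP pose, the force, the opening and the grip force at its end, in the units of the state.
- arm.observe(): the state, without advancing time (a new reading comes with each control period).
- arm.read_camera(name): name is "scene" or "top"; returns the picture (400x640x3 uint8, blue, green, red); there is no depth.
- arm.calibration(name): a dict with "fx", "fy", "cx", "cy" (pixels), "rvec" (rotation vector, rad) and "tvec" (3), from world to camera coordinates, as OpenCV has them. Camera axes: x right, y down, z forward; pixel columns grow to the right and rows downward; lengths in mm; the calibration is good to about 2 mm. A picture is of the moment at which its call begins. calibration takes no time and is no camera call.
- arm.job_done(): hands the job in; it is judged then, once.
Trained networks look in the newest picture that a camera, given by its name, has taken for a name from the list of things; names that differ only in an ending like _2 or _b are one class to them, and where a whole thing is asked for, a point or a joint stands for the part that bears it (a point fixed in the world has none). Each returns a list of dicts, best first, with "conf" (0 to 1); they miss things now and then, are a little off and sometimes report something else, mostly with a low value. They report only what shows in the picture. A call takes as long as a camera call.
- arm.spot_in(query, camera): "bbox" ([centre column, centre row, width, height] in pixels, round what is visible of it).
The state is a dict: "t": time; "joints": joint angles; "joint_velocities": joint speeds; "joint_torque": joint torques, N m; "ee_pos": TCP position; "ee_rot": TCP orientation; "force": force on the tool from outside, world axes, zero at the start; "torque": the same for the moment, N m; "gripper_width": finger opening in mm; "finger_force": force on a finger pad.
Only numpy, scipy, OpenCV 4.12 (cv2) and the standard library are available. Lean on these libraries where they do the work, as an engineer would, in place of code of your own. Each camera call takes 0.05 s, during which the arm holds its last target. There are 200 camera calls.

### The job

Clear the four model vehicles off the unfinished scenery board: put each in the storage bay of its own colour on the desk (red bus, yellow van, teal saloon, white minibus). Each must stand on its wheels in the middle of its bay, in line with the bay and between its two kerbs (either end may lead). Set them down without dropping them, and leave the goods hut and the bus shelter where they stand.

Things in the scene. Friction and masses are not known exactly. Their poses are not given: they have to be found in the camera images.
- bus_red: red double-deck toy bus, 33 wide x 110 long x 57 high mm, standing on its wheels. Origin: centre of its underside at wheel level; y runs along its length, x across its width (grasp across the width, near the middle), z up.
- van_yellow: yellow toy step van, 35 wide x 80 long x 39 high mm, standing on its wheels. Origin: centre of its underside at wheel level; y runs along its length, x across its width (grasp across the width, near the middle), z up.
- saloon_teal: teal-blue toy saloon car, 23 wide x 59 long x 20 high mm, standing on its wheels. Origin: centre of its underside at wheel level; y runs along its length, x across its width (grasp across the width, near the middle), z up.
- minibus_white: white toy minibus, 34 wide x 80 long x 32 high mm, standing on its wheels. Origin: centre of its underside at wheel level; y runs along its length, x across its width (grasp across the width, near the middle), z up.
- bay_red: Storage bay fixed to the desk: dark grey slab 64 wide x 154 long x 4 mm thick with a red border; at each end a red kerb bar across it, 3.5 mm above the slab, inner face 8 mm in from the slab's end; long sides open. Origin: centre of its underside, on the desk top; y along its length, x across, z up; standing surface at z = 4 mm.
- bay_yellow: Storage bay fixed to the desk: dark grey slab 64 wide x 124 long x 4 mm thick with a yellow border; at each end a yellow kerb bar across it, 3.5 mm above the slab, inner face 8 mm in from the slab's end; long sides open. Origin: centre of its underside, on the desk top; y along its length, x across, z up; standing surface at z = 4 mm.
- bay_teal: Storage bay fixed to the desk: dark grey slab 64 wide x 104 long x 4 mm thick with a teal-blue border; at each end a teal-blue kerb bar across it, 3.5 mm above the slab, inner face 8 mm in from the slab's end; long sides open. Origin: centre of its underside, on the desk top; y along its length, x across, z up; standing surface at z = 4 mm.
- bay_white: Storage bay fixed to the desk: dark grey slab 64 wide x 124 long x 4 mm thick with a white border; at each end a white kerb bar across it, 3.5 mm above the slab, inner face 8 mm in from the slab's end; long sides open. Origin: centre of its underside, on the desk top; y along its length, x across, z up; standing surface at z = 4 mm.
- goods_hut: Loose bystander: grey corrugated goods hut with a mustard roof, 40 x 65 x 41 mm high. Origin: centre of its underside, z up. To be left alone.
- bus_shelter: Loose bystander: small grey bus shelter, 26 x 66 x 26 mm high. Origin: centre of its underside, z up. To be left alone.

How it is judged (in metres and radians):
At the end, for the whole second after the job is handed in: Every vehicle stands at rest on the bay of its colour, upright (tilt under 0.1 rad), its centre within 12 mm of the bay's centre along and across the bay, its length within 0.2 rad of the bay's (either way round); goods hut and bus shelter still upright (x of bus_red in the frame of bay_red between -0.012 and 0.012 m and y of bus_red in the frame of bay_red between -0.012 and 0.012 m and z of bus_red in the frame of bay_red below 0.008 m and angle between each of bus_red, van_yellow, saloon_teal, minibus_white, goods_hut, bus_shelter's own z axis and vertical below 0.1 rad and angle between the y axis of bus_red and the y axis of bay_red, either way round below 0.2 rad and linear speed of each of bus_red, van_yellow, saloon_teal, minibus_white below 0.01 m/s and x of van_yellow in the frame of bay_yellow between -0.012 and 0.012 m and y of van_yellow in the frame of bay_yellow between -0.012 and 0.012 m and z of van_yellow in the frame of bay_yellow below 0.008 m and angle between the y axis of van_yellow and the y axis of bay_yellow, either way round below 0.2 rad and x of saloon_teal in the frame of bay_teal between -0.012 and 0.012 m and y of saloon_teal in the frame of bay_teal between -0.012 and 0.012 m and z of saloon_teal in the frame of bay_teal below 0.008 m and angle between the y axis of saloon_teal and the y axis of bay_teal, either way round below 0.2 rad and x of minibus_white in the frame of bay_white between -0.012 and 0.012 m and y of minibus_white in the frame of bay_white between -0.012 and 0.012 m and z of minibus_white in the frame of bay_white below 0.008 m and angle between the y axis of minibus_white and the y axis of bay_white, either way round below 0.2 rad); the robot touches nothing.
It fails at once if the goods hut is shifted by more than 15 mm (distance of goods_hut from where it was at the start of the episode above 0.015 m).
It fails at once if the bus shelter is shifted by more than 15 mm (distance of bus_shelter from where it was at the start of the episode above 0.015 m).
It fails at once if a vehicle is dropped (falls free of the fingers faster than 0.6 m/s, a drop of about 2 cm) ((contact force between bus_red and the fingers below 0.01 N and linear speed of bus_red above 0.6 m/s) or (contact force between van_yellow and the fingers below 0.01 N and linear speed of van_yellow above 0.6 m/s) or (contact force between saloon_teal and the fingers below 0.01 N and linear speed of saloon_teal above 0.6 m/s) or (contact force between minibus_white and the fingers below 0.01 N and linear speed of minibus_white above 0.6 m/s)).
It also fails if it takes over 106 s, if anything falls off the work surface, if the arm or the gripper's body presses on something with over 40 N, if the wrist force passes 120 N, or if a joint passes its speed limit or range.

## Working session

There is one attempt and no reset: what is moved stays moved. The work goes in short steps, Python scripts to look and compute and a tool call to move; the robot and the scene stay as the last step left them, time stands still between calls to the robot, and variables do not carry over. Pictures are saved under pics/ and viewed, at most 14 in all, crops included, and the job is handed in when it is done.

Besides the shell and the picture viewer there is one more tool, called after "Emit:" by a JSON object that holds its "op" and its "data", one argument or row to a line. arm_command: Moves the arm, as the interface text tells. Its arguments: {"type":"object","properties":{"moves":{"type":"array"},"claw":{"type":"number"},"force":{"type":"number"}},"required":["moves"]}

```bash
mkdir -p pics; python3 - <<'E'
from rig import arm
import cv2
for n in("top","scene"):
    cv2.imwrite(f"pics/{n}0.png",arm.read_camera(n)); print(n,arm.calibration(n))
s=arm.observe();print(s["t"],s["ee_pos"],s["ee_rot"],s["gripper_width"])
for q in "bus_red van_yellow saloon_teal minibus_white bay_red bay_yellow bay_teal bay_white goods_hut bus_shelter".split():
    print(q,[(d["bbox"],round(d["conf"],2)) for d in arm.spot_in(q,"top")[:2]])
E
```

```text
top {'fx': 431.9030373542682, 'fy': 431.9030373542682, 'cx': 320.9141760309045, 'cy': 200.39361967345567, 'rvec': array([ 1.95804553, -2.13540435,  0.3638403 ]), 'tvec': array([ -31.98622109,  553.16460459, 1360.30927477])}
scene {'fx': 416.95508615483783, 'fy': 416.95508615483783, 'cx': 316.4688632376433, 'cy': 195.84133944625796, 'rvec': array([ 1.14851242, -2.67293408,  0.62485297]), 'tvec': array([351.57756355, 442.45459725, 999.73327939])}
0.1 [ 229.89807519 -580.82644437  221.39249205] [[ 9.29819484e-01  3.68015813e-01 -2.97717819e-04]
 [ 3.68015915e-01 -9.29818876e-01  1.06990637e-03]
 [ 1.16918817e-04 -1.10438469e-03 -9.99999383e-01]] 91.08006649577167
bus_red []
van_yellow []
saloon_teal [([237.6, 246.1, 25.3, 49.1], 0.63)]
minibus_white []
bay_red [([237.2, 245.8, 22.5, 44.5], 0.93)]
bay_yellow [([302.9, 241.0, 25.9, 35.4], 0.61)]
bay_teal [([202.1, 247.8, 26.9, 31.2], 0.56)]
bay_white [([273.3, 236.4, 27.4, 39.8], 0.83)]
goods_hut [([375.7, 159.9, 21.6, 18.9], 0.65)]
bus_shelter []
```

View pics/top0.png

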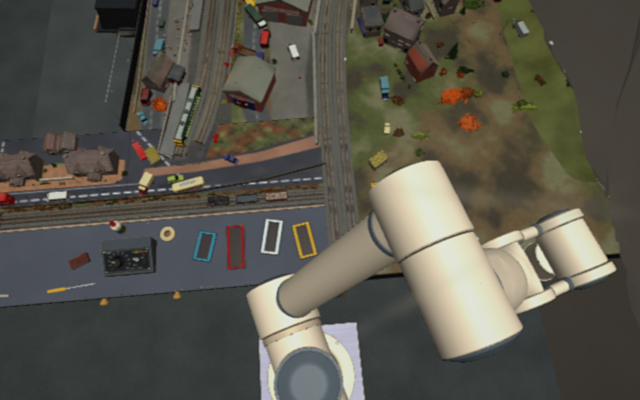

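View pics/scene0.png

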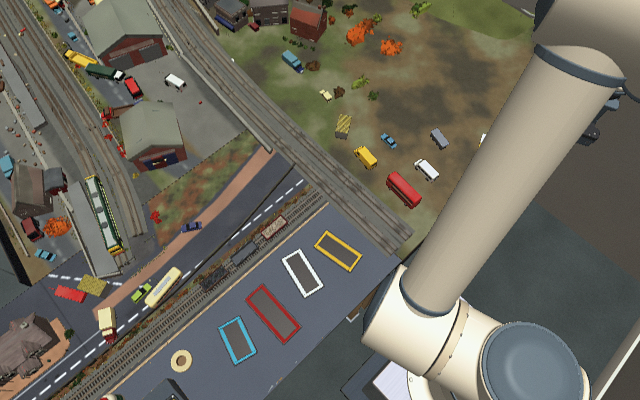

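```bash
cat > h.py <<'E'
import numpy as np, cv2
from rig import arm
def cal(n):
    c=arm.calibration(n); K=np.array([[c["fx"],0,c["cx"]],[0,c["fy"],c["cy"]],[0,0,1]])
    return K,np.array(c["rvec"],float),np.array(c["tvec"],float)
def proj(n,P):
    K,r,t=cal(n); return cv2.projectPoints(np.asarray(P,float).reshape(-1,1,3),r,t,K,None)[0].reshape(-1,2)
def back(n,uv,z=0):
    K,r,t=cal(n); R=cv2.Rodrigues(r)[0]; o=-R.T@t
    d=(R.T@np.linalg.inv(K)@np.c_[np.atleast_2d(uv),np.ones(len(np.atleast_2d(uv)))].T).T
    return o+d*((z-o[2])/d[:,2])[:,None]
E
python3 - <<'E'
from h import *
im=cv2.imread("pics/scene0.png")
cv2.imwrite("pics/s_crop.png",cv2.resize(im[100:230,310:460],None,fx=5,fy=4.6,interpolation=cv2.INTER_CUBIC)[:598])
for n,uv in dict(bus=(403,189),van=(366,157),sal=(389,141),mini=(427,170),shel=(439,138),hut=(343,125),byel=(338,250),bwh=(302,272),bred=(273,313),bteal=(238,340)).items():
    print(n,back("scene",uv).round()[0], proj("top",back("scene",uv)).round())
for n,uv in dict(byel=(304.5,240),bwh=(272,237),bred=(236,247),bteal=(205,246)).items(): print(n,back("top",uv).round()[0])
for n in("top","scene"):
    K,r,t=cal(n);print(n,-cv2.Rodrigues(r)[0].T@t)
E
```

```text
bus [ 439. -284.    0.] [[382. 234.]]
van [ 589. -285.    0.] [[376. 194.]]
sal [ 580. -379.    0.] [[403. 194.]]
mini [ 432. -385.    0.] [[411. 233.]]
shel [ 480. -502.    0.] [[441. 217.]]
hut [ 720. -318.    0.] [[381. 160.]]
byel [438. -13.   0.] [[305. 241.]]
bwh [460. 100.   0.] [[272. 237.]]
bred [433. 226.   0.] [[236. 248.]]
bteal [443. 332.   0.] [[205. 247.]]
byel [440. -13.   0.]
bwh [460.  99.   0.]
bred [436. 225.   0.]
bteal [448. 332.   0.]
top [  74.7556374   -32.29056915 1466.5689329 ]
scene [ 222.71283024  292.36027565 1088.00916734]
```

View pics/s_crop.png

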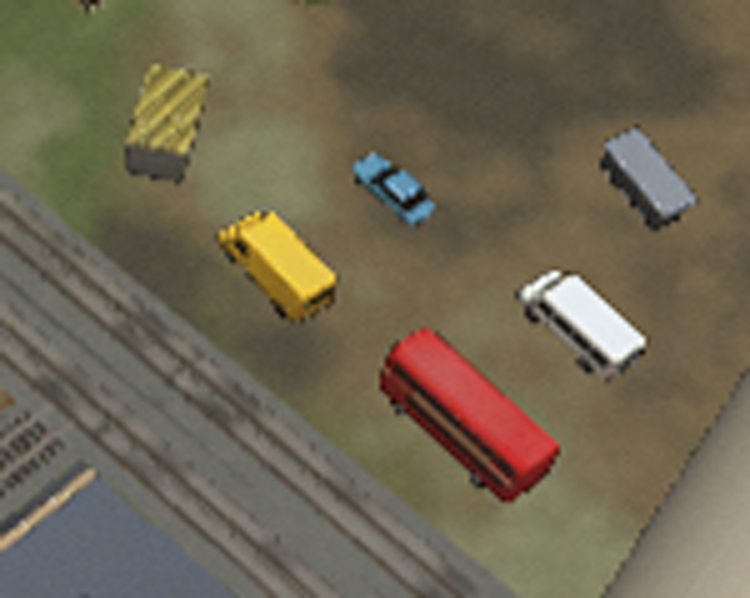

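Emit:
{"op": "arm_command", "data": {
  "moves": [
    [540,-570,-80,0],
    [540,-570,-80,0],
    [540,-570,-80,0],
    [540,-570,-80,0],
    [540,-570,-80,0],
    [540,-570,-80,0],
    [540,-570,-80,0],
    [540,-570,-80,0],
    [540,-570,-80,0],
    [540,-570,-80,0],
    [540,-570,-80,0],
    [540,-570,-80,0],
    [540,-570,-80,0],
    [540,-570,-80,0],
    [540,-570,-80,0],
    [540,-570,-80,0],
    [540,-570,-80,0],
    [540,-570,-80,0],
    [540,-570,-80,0],
    [540,-570,-80,0]
  ]
}}

```text
t: 2.27
ee_pos: [524.4, 153.2, 302.4]
ee_rot: [[0.928, 0.371, 0.002], [0.371, -0.928, 0.002], [0.003, -0.001, -1.0]]
force: [-1.1, -0.6, -1.5]
gripper_width: 91.5
finger_force: 0.0
```

```bash
python3 - <<'E'
from h import *
ims={n:arm.read_camera(n) for n in("top","scene")}
for n in ims: cv2.imwrite(f"pics/{n}1.png",ims[n])
a=cv2.resize(ims["top"][140:260,340:470],(480,443),interpolation=cv2.INTER_CUBIC)
b=cv2.resize(ims["scene"],(320,200));b=cv2.copyMakeBorder(b,0,243,0,0,cv2.BORDER_CONSTANT)
b[220:420]=cv2.resize(ims["top"],(320,200))
cv2.imwrite("pics/m1.png",np.hstack([a,b]))
s=arm.observe();print(s["t"],s["ee_pos"],s["joints"])
E
```

```text
2.3667 [522.48383772 148.77519858 301.70938968] [ 1.67530702e-01  3.06550836e-01  1.42860231e+00 -9.09626668e-05
  1.40658450e+00  1.35896534e+00]
```

View pics/m1.png

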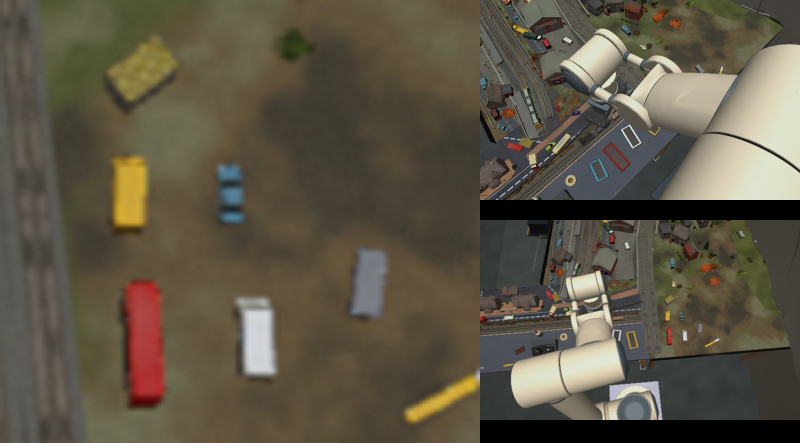

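```bash
cat > fit.py <<'E'
from h import *
from scipy.optimize import minimize
S=8
DIM=dict(bus_red=(33,110,57),van_yellow=(35,80,39),saloon_teal=(23,59,20),minibus_white=(34,80,32))
def mask(im,name):
    b,g,r=[im[...,i].astype(float) for i in range(3)]
    sc=dict(bus_red=(r-np.maximum(g,b),50),van_yellow=(np.minimum(r,g)-b,75),saloon_teal=(b-r,25),minibus_white=(np.minimum(np.minimum(r,g),b),130))
    return sc[name]
def softmask(im,name,c,w=26):
    x0,y0=int(c[0])-w,int(c[1])-w
    f,t=mask(im[y0:y0+2*w,x0:x0+2*w],name)
    f=cv2.resize(f,None,fx=S,fy=S,interpolation=cv2.INTER_CUBIC); m=(f>t).astype(np.uint8)
    m=cv2.morphologyEx(m,cv2.MORPH_CLOSE,np.ones((3*S,3*S)))
    n,l,st,cc=cv2.connectedComponentsWithStats(m)
    k=min(range(1,n),key=lambda i:np.hypot(*(cc[i]-w*S))-st[i,4]*.02)
    return (l==k).astype(np.uint8),(x0,y0)
def box(d,p):
    x,y,a,z=p; c,s=np.cos(a),np.sin(a)
    P=np.array([(i*d[0]/2,j*d[1]/2,k*d[2]) for i in(-1,1) for j in(-1,1) for k in(0.12,1)])
    return np.c_[x+c*P[:,0]-s*P[:,1],y+s*P[:,0]+c*P[:,1],z+P[:,2]]
def cost(p,d,ms):
    L=0
    for n,(m,o) in ms.items():
        h=cv2.convexHull((((proj(n,box(d,p))-o+.5)*S-.5)*16).round().astype(np.int32))
        q=np.zeros_like(m); cv2.fillConvexPoly(q,h,1,shift=4)
        L+=1-(q&m).sum()/(q|m).sum()
    return L
def fit(name,guess,ims,z=None):
    d=DIM[name]; ms={n:softmask(im,name,proj(n,[[guess[0],guess[1],d[2]/2]])[0]) for n,im in ims.items()}
    best=None
    for a in np.arange(0,np.pi,.4)+guess[2]:
        f=(lambda q:cost(np.r_[q[:3],z],d,ms)) if z is not None else (lambda q:cost(q,d,ms))
        x0=np.r_[guess[:2],a] if z is not None else np.r_[guess[:2],a,0]
        sim=np.vstack([x0]+[x0+v for v in np.diag([15,15,.3]+([] if z is not None else [10]))])
        r=minimize(f,x0,method="Nelder-Mead",options=dict(initial_simplex=sim,xatol=.05,fatol=1e-4))
        if best is None or r.fun<best.fun: best=r
    return best
E
python3 - <<'E'
from fit import *
T=cv2.imread("pics/top1.png");Sc=cv2.imread("pics/scene0.png")
G=dict(bus_red=(439,-284,1.5),van_yellow=(589,-285,1.5),saloon_teal=(580,-379,1.5),minibus_white=(432,-385,1.5))
for n,g in G.items():
    for nm,ims,z in(("both",dict(top=T,scene=Sc),None),("both z0",dict(top=T,scene=Sc),0),("top",dict(top=T),0),("scene",dict(scene=Sc),0)):
        r=fit(n,g,ims,z); r.x[2]=(r.x[2])%np.pi; print(n,nm,r.x.round(2),round(r.fun,3))
# bays: colour masks -> back-projected min-area rect
import colorsys
def bay(im,cam,u,name,L):
    b,g,r=[im[...,i].astype(float) for i in range(3)]
    f={"red":r-np.maximum(g,b)-40,"yellow":np.minimum(r,g)-b-60,"teal":b-r-45 if 0 else np.minimum(b,g)-r-40,"white":np.minimum(np.minimum(r,g),b)-150}[name]
    m=(f>0).astype(np.uint8); w=np.zeros_like(m); x,y=u; w[y-35:y+36,x-35:x+36]=1
    m&=w; n,l,st,cc=cv2.connectedComponentsWithStats(m); k=1+np.argmax(st[1:,4])
    P=back(cam,np.argwhere(l==k)[:,::-1].astype(float),5)[:,:2].astype(np.float32)
    (c,s,a)=cv2.minAreaRect(P); B=cv2.boxPoints((c,s,a)); e=[B[1]-B[0],B[2]-B[1]]; v=max(e,key=np.linalg.norm)
    print(name,cam,np.round(c,1),np.round(sorted(s)),"L",L,"yaw",round(float(np.arctan2(v[1],v[0]))%np.pi,3),"med",P.mean(0).round(1))
T0=cv2.imread("pics/top0.png")
for nm,ut,us,L in(("red",(236,247),(273,313),154),("yellow",(304,240),(338,250),124),("teal",(205,246),(238,340),104),("white",(272,237),(302,272),124)):
    bay(T0,"top",ut,nm,L);bay(Sc,"scene",us,nm,L)
E
```

```text
bus_red both [ 434.53 -269.26    1.44   -7.71] 0.492Traceback (most recent call last):
  File "<stdin>", line 6, in <module>
  File "fit.py", line 35, in fit
    r=minimize(f,x0,method="Nelder-Mead",options=dict(initial_simplex=sim,xatol=.05,fatol=1e-4))
    res = _minimize_neldermead(fun, x0, args, callback, bounds=bounds,
                               **options)
    fsim[j] = func(sim[j])
              ~~~~^^^^^^^^
    fx = function(np.copy(x), *(wrapper_args + args))
  File "fit.py", line 32, in <lambda>
    f=(lambda q:cost(np.r_[q[:3],z],d,ms)) if z is not None else (lambda q:cost(q,d,ms))
                ~~~~^^^^^^^^^^^^^^^^^^^^^
  File "fit.py", line 24, in cost
    h=cv2.convexHull((((proj(n,box(d,p))-o+.5)*S-.5)*16).round().astype(np.int32))
                        ~~~~^^^^^^^^^^^^
  File "h.py", line 7, in proj
    K,r,t=cal(n); return cv2.projectPoints(np.asarray(P,float).reshape(-1,1,3),r,t,K,None)[0].reshape(-1,2)
          ~~~^^^
  File "h.py", line 4, in cal
    c=arm.calibration(n); K=np.array([[c["fx"],0,c["cx"]],[0,c["fy"],c["cy"]],[0,0,1]])
ValueError: time passes only in moves, steps and waits
```

```bash
sed -i 's/^def cal/import functools\n@functools.cache\ndef cal/' h.py
cat > run1.py <<'E'
from fit import *
T=cv2.imread("pics/top1.png");Sc=cv2.imread("pics/scene0.png")
G=dict(bus_red=(439,-284,1.5),van_yellow=(589,-285,1.5),saloon_teal=(580,-379,1.5),minibus_white=(432,-385,1.5))
tiles=[]
for n,g in G.items():
    for nm,ims,z in(("both",dict(top=T,scene=Sc),None),("both z0",dict(top=T,scene=Sc),0),("top",dict(top=T),0),("scene",dict(scene=Sc),0)):
        r=fit(n,g,ims,z); r.x[2]=(r.x[2])%np.pi; print(n,nm,r.x.round(2),round(r.fun,3))
        if nm=="both z0":
            col=[]
            for c,im in ims.items():
                m,o=softmask(im,n,proj(c,[[g[0],g[1],DIM[n][2]/2]])[0]); v=cv2.resize(im[o[1]:o[1]+52,o[0]:o[0]+52],None,fx=S,fy=S)
                cv2.drawContours(v,cv2.findContours(m,0,2)[0],-1,(0,255,0),1)
                h=cv2.convexHull(((proj(c,box(DIM[n],np.r_[r.x,0]))-o+.5)*S).astype(np.int32)); cv2.polylines(v,[h],True,(255,0,255),1); col.append(cv2.resize(v,(200,200)))
            tiles.append(np.vstack(col))
cv2.imwrite("pics/fit1.png",np.hstack(tiles))
def bay(im,cam,u,name,L):
    b,g,r=[im[...,i].astype(float) for i in range(3)]
    f={"red":r-np.maximum(g,b)-40,"yellow":np.minimum(r,g)-b-60,"teal":np.minimum(b,g)-r-40,"white":np.minimum(np.minimum(r,g),b)-150}[name]
    m=(f>0).astype(np.uint8); w=np.zeros_like(m); x,y=u; w[y-35:y+36,x-35:x+36]=1
    m&=w; n,l,st,cc=cv2.connectedComponentsWithStats(m); k=1+np.argmax(st[1:,4])
    P=back(cam,np.argwhere(l==k)[:,::-1].astype(float),5)[:,:2].astype(np.float32)
    (c,s,a)=cv2.minAreaRect(P); B=cv2.boxPoints((c,s,a)); e=[B[1]-B[0],B[2]-B[1]]; v=max(e,key=np.linalg.norm)
    print(name,cam,np.round(c,1),np.round(sorted(s)),"L",L,"yaw",round(float(np.arctan2(v[1],v[0]))%np.pi,3),"mean",P.mean(0).round(1))
T0=cv2.imread("pics/top0.png")
for nm,ut,us,L in(("red",(236,247),(273,313),154),("yellow",(304,240),(338,250),124),("teal",(205,246),(238,340),104),("white",(272,237),(302,272),124)):
    bay(T0,"top",ut,nm,L);bay(Sc,"scene",us,nm,L)
E
python3 run1.py
```

```text
bus_red both [ 434.53 -269.26    1.44   -7.71] 0.492
bus_red both z0 [ 433.43 -267.81    1.44] 0.502
bus_red top [ 438.32 -269.38    1.41] 0.212
bus_red scene [ 430.46 -264.82    1.44] 0.276
van_yellow both [ 593.72 -283.58    1.39  -26.17] 0.863
van_yellow both z0 [ 591.17 -276.2     1.26] 0.873
van_yellow top [ 598.77 -279.25    1.26] 0.429
van_yellow scene [ 590.49 -276.23    1.24] 0.443
saloon_teal both [ 585.67 -379.76    1.42  -13.65] 0.696
saloon_teal both z0 [ 581.96 -375.27    1.34] 0.717
saloon_teal top [ 582.98 -375.9     1.36] 0.345
saloon_teal scene [ 579.42 -372.43    1.27] 0.363
minibus_white both [ 441.52 -389.24    1.45  -30.42] 0.903
minibus_white both z0 [ 437.42 -377.43    1.34] 0.937
minibus_white top [ 440.8  -378.34    1.35] 0.413
minibus_white scene [ 434.67 -381.04    1.83] 0.513
red top [437.3 225.5] [ 59. 151.] L 154 yaw 3.125 mean [434.1 226.6]
red scene [434.3 227.2] [ 59. 151.] L 154 yaw 0.002 mean [432.3 228. ]
yellow top [440.9 -11.6] [ 58. 120.] L 124 yaw 0.17 mean [439.7 -11.4]
yellow scene [437.4 -10.3] [ 59. 120.] L 124 yaw 0.173 mean [436.5  -9.9]
teal top [448.8 333.3] [ 59. 100.] L 104 yaw 2.893 mean [448.6 333.3]
teal scene [445.4 333.8] [ 58. 100.] L 104 yaw 2.901 mean [444.7 334.3]
white top [462.7 100.4] [ 59. 120.] L 124 yaw 2.94 mean [461.8 100.6]
white scene [459.6 101.6] [ 58. 122.] L 124 yaw 2.939 mean [457.9 102.1]
```

View pics/fit1.png

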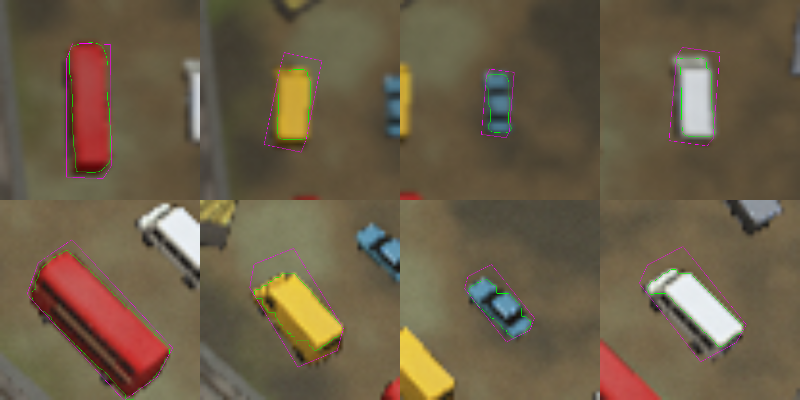

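```bash
python3 - <<'E'
from fit import *
import fit
T=cv2.imread("pics/top1.png")
G=dict(bus_red=(439,-275,57),van_yellow=(590,-283,39),saloon_teal=(580,-378,18),minibus_white=(436,-382,32))
tiles=[]
for n,g in G.items():
    c=proj("top",[g])[0].round().astype(int); v=T[c[1]-26:c[1]+26,c[0]-26:c[0]+26]
    b,gg,r=[cv2.resize(v[...,i].astype(np.float32),None,fx=8,fy=8,interpolation=cv2.INTER_CUBIC) for i in range(3)]
    f=dict(bus_red=r-np.maximum(gg,b),van_yellow=np.minimum(r,gg)-b,saloon_teal=b-r,minibus_white=np.minimum(np.minimum(r,gg),b))[n]
    bg=np.median(f); hi=np.percentile(f[180:236,180:236],60); th=(bg+hi)/2
    m=cv2.morphologyEx((f>th).astype(np.uint8),cv2.MORPH_CLOSE,np.ones((33,33)))
    k,l,st,cc=cv2.connectedComponentsWithStats(m); m=(l==1+np.argmin(np.hypot(*(cc[1:]-208).T)-st[1:,4]*.02)).astype(np.uint8)
    cs=max(cv2.findContours(m,0,2)[0],key=len)[:,0].astype(float)
    P=back("top",(cs+.5)/8-.5+c-26,g[2])[:,:2].astype(np.float32)
    ce,s,a=cv2.minAreaRect(P);B=cv2.boxPoints((ce,s,a)); e=max([B[1]-B[0],B[2]-B[1]],key=np.linalg.norm)
    # principal axis
    Q=back("top",(np.argwhere(m)[:,::-1]+.5)/8-.5+c-26,g[2])[:,:2]; w,V=np.linalg.eigh(np.cov(Q.T)); 
    print(n,round(float(bg)),round(float(hi)),np.round(ce,1),np.round(sorted(s),1),"yaw",round(float(np.arctan2(e[1],e[0])),3),"pca",Q.mean(0).round(1),round(float(np.arctan(V[1,1]/V[0,1])),3))
    o=cv2.resize(v,None,fx=8,fy=8); cv2.polylines(o,[cs.astype(int)],True,(0,255,0)); cv2.polylines(o,[((proj("top",np.c_[B,[g[2]]*4])-c+26.5)*8).astype(int)],True,(255,0,255)); tiles.append(cv2.resize(o,(200,200)))
cv2.imwrite("pics/fit2.png",np.hstack(tiles))
E
```

```text
bus_red 11 109 [ 431.4 -265.7] [ 32.5 115.6] yaw -0.086 pca [ 431.  -265.6] -0.091
van_yellow 23 110 [ 583.8 -273.6] [31.1 70.6] yaw -0.134 pca [ 583.6 -273.4] -0.161
saloon_teal -31 40 [ 580.4 -373.9] [24.8 61.5] yaw -0.101 pca [ 580.2 -374.1] -0.104
minibus_white 58 207 [ 433.8 -375.3] [30.9 73. ] yaw -0.056 pca [ 433.3 -375. ] -0.077
```

View pics/fit2.png

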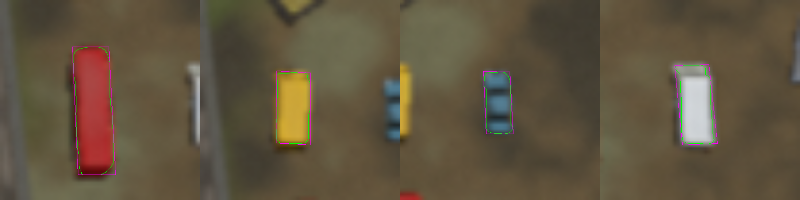

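```bash
cat > plan.py <<'E'
import sys
from h import *
def plan(x,y,z,yaw):
    s=arm.observe();R=np.array(s["ee_rot"]);p=np.array(s["ee_pos"])
    cur=np.arctan2(R[1,0],R[0,0]); sp=-((yaw-cur+np.pi/2)%np.pi-np.pi/2)
    d=R.T@(np.array([x,y,z])-p)
    print("t",round(s["t"],1),"pos",p.round(1),"yaw",round(cur,3),"move",d.round(1),"spin",round(sp,3),"rows",round(np.linalg.norm(d)/41.7,1),"j6",round(s["joints"][5],2),"F",np.round(s["force"],1),"w",round(s["gripper_width"],1))
if __name__=="__main__": plan(*map(float,sys.argv[1:5]))
E
python3 - <<'E'
from h import *
for n,uv,z in(("van nose",(354,151.7),15),("van tail",(377,162),20),("mb nose",(414,163),15),("mb tail",(439,175),18)):
    print(n,back("scene",uv,z).round(1))
E
python3 plan.py 430 -265 120 -0.09
```

```text
van nose [[ 621.8 -264.    15. ]]
van tail [[ 548.  -285.4   20. ]]
mb nose [[ 471.2 -366.3   15. ]]
mb tail [[ 393.4 -387.    18. ]]
t 2.4 pos [522.5 148.8 301.7] yaw 0.379 move [-239.1  350.1  181.8] spin 0.469 rows 11.1 j6 1.36 F [-0.4 -0.7 -0. ] w 90.9
```

Emit:
{"op": "arm_command", "data": {
  "moves": [
    [-239,350,182,0.469],
    [-239,350,182,0.469],
    [-239,350,182,0.469],
    [-239,350,182,0.469],
    [-239,350,182,0.469],
    [-239,350,182,0.469],
    [-239,350,182,0.469],
    [-239,350,182,0.469],
    [-239,350,182,0.469],
    [-239,350,182,0.469],
    [-239,350,182,0.469],
    [-239,350,182,0.469],
    [-239,350,182,0.469],
    [-239,350,182,0.469],
    [-239,350,182,0.469]
  ],
  "claw": 0.7
}}

```text
t: 3.62
ee_pos: [428.7, -265.3, 120.4]
ee_rot: [[0.996, -0.092, 0.0], [-0.092, -0.996, -0.0], [0.0, 0.0, -1.0]]
force: [0.0, -0.3, 0.0]
gripper_width: 64.2
finger_force: 0.0
```

```bash
python3 plan.py 430 -265 24 -0.09; python3 - <<'E'
from h import *
im=arm.read_camera("scene"); cv2.imwrite("pics/s2.png",cv2.resize(im[60:260,230:530],(750,500)))
E
```

```text
t 3.6 pos [ 428.7 -265.3  120.4] yaw -0.092 move [ 1.3 -0.4 96.4] spin -0.002 rows 2.3 j6 0.99 F [ 0.  -0.3  0. ] w 64.2
```

View pics/s2.png

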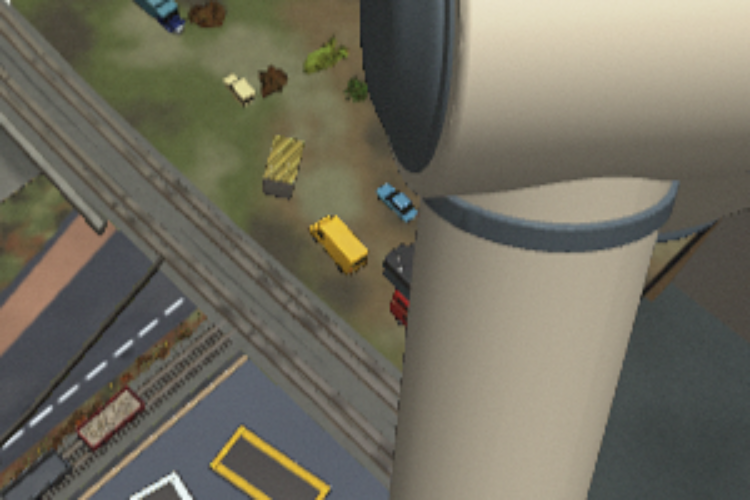

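Emit:
{"op": "arm_command", "data": {
  "moves": [
    [1.3,0,20,0],
    [1.3,0,40,0],
    [1.3,0,60,0],
    [1.3,0,75,0],
    [1.3,0,85,0],
    [1.3,0,92,0],
    [1.3,0,96,0],
    [1.3,0,96,0]
  ]
}}

```text
t: 4.33
ee_pos: [430.3, -265.7, 23.8]
ee_rot: [[0.996, -0.092, -0.0], [-0.092, -0.996, 0.0], [-0.0, -0.0, -1.0]]
force: [0.1, 0.2, 0.7]
gripper_width: 63.9
finger_force: 0.0
```

Emit:
{"op": "arm_command", "data": {
  "moves": [
    [0,0,0,0],
    [0,0,0,0],
    [0,0,0,0],
    [0,0,0,0],
    [0,0,0,0],
    [0,0,0,0],
    [0,0,0,0],
    [0,0,0,0]
  ],
  "claw": 0.2,
  "force": 20
}}

```text
t: 5.0
ee_pos: [430.3, -266.1, 24.1]
ee_rot: [[0.996, -0.092, 0.0], [-0.092, -0.996, -0.0], [0.0, 0.0, -1.0]]
force: [-1.3, -0.2, 5.6]
gripper_width: 33.2
finger_force: 20.0
```

Emit:
{"op": "arm_command", "data": {
  "moves": [
    [0,0,-15,0],
    [0,0,-45,0],
    [0,0,-80,0],
    [-3,-30,-100,-0.05],
    [-6,-65,-100,-0.09],
    [-8,-100,-100,-0.09],
    [-11,-135,-100,-0.09],
    [-14,-170,-100,-0.09],
    [-17,-205,-100,-0.09],
    [-20,-240,-100,-0.09],
    [-23,-275,-100,-0.09],
    [-26,-310,-100,-0.09],
    [-29,-345,-100,-0.09],
    [-32,-380,-100,-0.09],
    [-35,-415,-100,-0.09],
    [-37,-450,-100,-0.09],
    [-39,-475,-100,-0.09],
    [-40,-488,-100,-0.09],
    [-40,-491,-100,-0.09],
    [-40,-491,-100,-0.09]
  ]
}}

```text
t: 6.67
ee_pos: [435.3, 227.1, 123.7]
ee_rot: [[1.0, -0.001, -0.0], [-0.001, -1.0, -0.0], [-0.0, 0.0, -1.0]]
force: [-0.7, 0.1, -0.7]
gripper_width: 32.8
finger_force: 20.0
```

```bash
python3 plan.py 435.8 226.3 30 -0.007
```

```text
t 6.7 pos [435.3 227.1 123.7] yaw -0.001 move [ 0.5  0.8 93.7] spin 0.006 rows 2.2 j6 1.93 F [-0.7  0.1 -0.7] w 32.8
```

Emit:
{"op": "arm_command", "data": {
  "moves": [
    [0.5,0.8,25,0],
    [0.5,0.8,50,0],
    [0.5,0.8,70,0],
    [0.5,0.8,80,0],
    [0.5,0.8,87,0],
    [0.5,0.8,91,0],
    [0.5,0.8,93,0],
    [0.5,0.8,94,0],
    [0.5,0.8,94,0],
    [0.5,0.8,94,0]
  ]
}}

```text
t: 7.5
ee_pos: [436.4, 226.0, 30.5]
ee_rot: [[1.0, -0.002, 0.001], [-0.002, -1.0, 0.0], [0.001, -0.0, -1.0]]
force: [-0.4, -0.1, -1.6]
gripper_width: 33.1
finger_force: 20.0
```

Emit:
{"op": "arm_command", "data": {
  "moves": [
    [0,0,1,0],
    [0,0,2,0],
    [0,0,2,0],
    [0,0,2,0]
  ]
}}

```text
t: 7.83
ee_pos: [436.3, 226.0, 28.1]
ee_rot: [[1.0, -0.002, 0.001], [-0.002, -1.0, 0.0], [0.001, -0.0, -1.0]]
force: [0.1, 0.1, 4.3]
gripper_width: 32.8
finger_force: 20.0
```

Emit:
{"op": "arm_command", "data": {
  "moves": [
    [0,0,0,0],
    [0,0,0,0],
    [0,0,0,0],
    [0,0,0,0],
    [0,0,-15,0],
    [0,0,-40,0],
    [0,0,-75,0],
    [0,0,-110,0],
    [0,0,-110,0]
  ],
  "claw": 0.7
}}

```text
t: 8.58
ee_pos: [438.5, 226.8, 143.2]
ee_rot: [[1.0, -0.002, 0.007], [-0.002, -1.0, 0.003], [0.007, -0.003, -1.0]]
force: [2.1, 0.9, 0.7]
gripper_width: 63.9
finger_force: 0.0
```

```bash
python3 plan.py 586 -273 120 -0.15
```

```text
t 8.6 pos [438.5 226.8 143.2] yaw -0.002 move [148.3 499.6  22.9] spin 0.148 rows 12.5 j6 1.93 F [2.1 0.9 0.7] w 63.9
```

Emit:
{"op": "arm_command", "data": {
  "moves": [
    [149,499,18,0.148],
    [149,499,18,0.148],
    [149,499,18,0.148],
    [149,499,18,0.148],
    [149,499,18,0.148],
    [149,499,18,0.148],
    [149,499,18,0.148],
    [149,499,18,0.148],
    [149,499,18,0.148],
    [149,499,18,0.148],
    [149,499,18,0.148],
    [149,499,18,0.148],
    [149,499,18,0.148],
    [149,499,18,0.148],
    [149,499,18,0.148],
    [149,499,18,0.148],
    [149,499,18,0.148]
  ]
}}

```text
t: 10.0
ee_pos: [583.6, -272.3, 119.8]
ee_rot: [[0.989, -0.149, -0.001], [-0.149, -0.989, 0.001], [-0.001, -0.0, -1.0]]
force: [-0.5, 0.1, -0.4]
gripper_width: 63.9
finger_force: 0.0
```

```bash
python3 plan.py 586 -273 17 -0.15; python3 - <<'E'
from h import *
im=arm.read_camera("scene"); a=cv2.resize(im[200:380,190:370],(500,500))
t=arm.read_camera("top"); b=cv2.resize(t[200:300,170:270],(300,300)); b=cv2.copyMakeBorder(b,0,200,0,0,cv2.BORDER_CONSTANT)
cv2.imwrite("pics/p3.png",np.hstack([a,b]))
E
```

```text
t 10.0 pos [ 583.6 -272.3  119.8] yaw -0.149 move [  2.5   0.4 102.8] spin 0.001 rows 2.5 j6 1.19 F [-0.5  0.1 -0.4] w 63.9
```

View pics/p3.png

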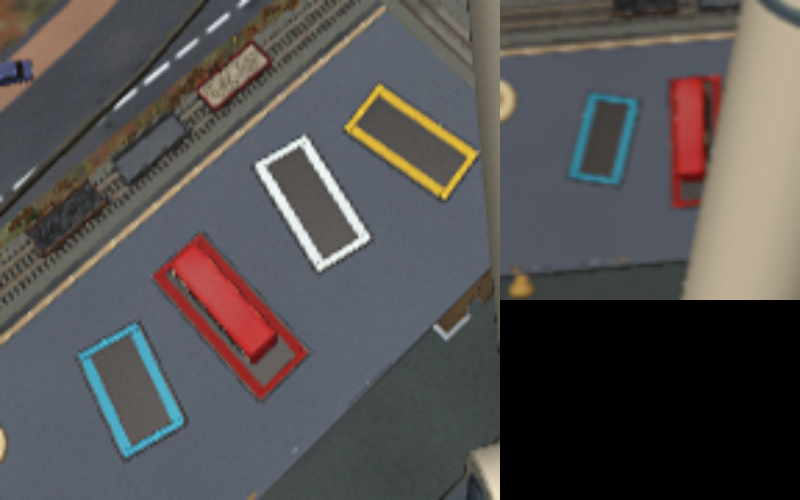

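Emit:
{"op": "arm_command", "data": {
  "moves": [
    [2.5,0,20,0],
    [2.5,0,40,0],
    [2.5,0,60,0],
    [2.5,0,77,0],
    [2.5,0,90,0],
    [2.5,0,98,0],
    [2.5,0,102,0],
    [2.5,0,103,0],
    [2.5,0,103,0]
  ]
}}

```text
t: 10.85
ee_pos: [586.7, -273.9, 17.4]
ee_rot: [[0.989, -0.149, 0.001], [-0.149, -0.989, -0.0], [0.001, 0.0, -1.0]]
force: [0.2, 0.2, 0.3]
gripper_width: 63.8
finger_force: 0.0
```

Emit:
{"op": "arm_command", "data": {
  "moves": [
    [0,0,0,0],
    [0,0,0,0],
    [0,0,0,0],
    [0,0,0,0],
    [0,0,0,0],
    [0,0,0,0],
    [0,0,0,0],
    [0,0,0,0]
  ],
  "claw": 0.2,
  "force": 20
}}

```text
t: 11.52
ee_pos: [586.5, -273.9, 17.1]
ee_rot: [[0.989, -0.15, 0.0], [-0.15, -0.989, -0.0], [0.0, 0.0, -1.0]]
force: [0.0, -0.3, 2.8]
gripper_width: 29.6
finger_force: 20.0
```

```bash
python3 plan.py 439.1 -11 117 0.172
```

```text
t 11.5 pos [ 586.5 -273.9   17.1] yaw -0.15 move [-185.1 -237.9 -100. ] spin -0.322 rows 7.6 j6 1.19 F [ 0.  -0.3  2.8] w 29.6
```

Emit:
{"op": "arm_command", "data": {
  "moves": [
    [0,0,-15,0],
    [0,0,-45,0],
    [0,0,-80,0],
    [-15,-20,-100,-0.08],
    [-40,-51,-100,-0.16],
    [-65,-83,-100,-0.24],
    [-90,-116,-100,-0.322],
    [-115,-148,-100,-0.322],
    [-140,-180,-100,-0.322],
    [-160,-206,-100,-0.322],
    [-175,-225,-100,-0.322],
    [-183,-235,-100,-0.322],
    [-185,-238,-100,-0.322],
    [-185,-238,-100,-0.322],
    [-185,-238,-100,-0.322]
  ]
}}

```text
t: 12.77
ee_pos: [440.2, -11.6, 117.0]
ee_rot: [[0.985, 0.171, 0.001], [0.171, -0.985, -0.0], [0.001, 0.001, -1.0]]
force: [-0.8, 0.4, -1.0]
gripper_width: 30.0
finger_force: 20.0
```

```bash
python3 plan.py 439.1 -11 23 0.172
```

```text
t 12.8 pos [440.2 -11.6 117. ] yaw 0.172 move [-1.1 -0.8 94. ] spin -0.0 rows 2.3 j6 1.24 F [-0.8  0.4 -1. ] w 30.0
```

Emit:
{"op": "arm_command", "data": {
  "moves": [
    [0,-0.4,25,0],
    [0,-0.4,50,0],
    [0,-0.4,70,0],
    [0,-0.4,80,0],
    [0,-0.4,87,0],
    [0,-0.4,91,0],
    [0,-0.4,93,0],
    [0,-0.4,94,0],
    [0,-0.4,95,0],
    [0,-0.4,96,0],
    [0,-0.4,96,0],
    [0,-0.4,96,0]
  ]
}}

```text
t: 13.77
ee_pos: [439.3, -10.4, 21.2]
ee_rot: [[0.985, 0.171, 0.001], [0.171, -0.985, -0.0], [0.001, 0.0, -1.0]]
force: [0.4, 0.0, -0.4]
gripper_width: 30.2
finger_force: 20.0
```

Emit:
{"op": "arm_command", "data": {
  "moves": [
    [0,0,0,0],
    [0,0,0,0],
    [0,0,0,0],
    [0,0,0,0],
    [0,0,-15,0],
    [0,0,-40,0],
    [0,0,-75,0],
    [0,0,-110,0],
    [0,0,-110,0],
    [0,0,-110,0]
  ],
  "claw": 0.7
}}

```text
t: 14.6
ee_pos: [440.2, -10.6, 132.5]
ee_rot: [[0.985, 0.171, 0.004], [0.171, -0.985, -0.001], [0.004, 0.001, -1.0]]
force: [-1.0, 0.4, -0.1]
gripper_width: 63.7
finger_force: 0.0
```

```bash
python3 plan.py 579 -373 110 -0.1
```

```text
t 14.6 pos [440.2 -10.6 132.5] yaw 0.172 move [ 74.7 380.8  23.3] spin 0.272 rows 9.3 j6 1.24 F [-1.   0.4 -0.1] w 63.7
```

Emit:
{"op": "arm_command", "data": {
  "moves": [
    [75,381,22,0.272],
    [75,381,22,0.272],
    [75,381,22,0.272],
    [75,381,22,0.272],
    [75,381,22,0.272],
    [75,381,22,0.272],
    [75,381,22,0.272],
    [75,381,22,0.272],
    [75,381,22,0.272],
    [75,381,22,0.272],
    [75,381,22,0.272],
    [75,381,22,0.272],
    [75,381,22,0.272],
    [75,381,22,0.272]
  ],
  "claw": 0.6
}}

```text
t: 15.77
ee_pos: [577.6, -371.7, 108.3]
ee_rot: [[0.995, -0.099, -0.001], [-0.099, -0.995, 0.001], [-0.001, -0.001, -1.0]]
force: [0.3, 0.3, -0.2]
gripper_width: 54.9
finger_force: 0.0
```

```bash
python3 plan.py 579 -373 11.5 -0.1
```

```text
t 15.8 pos [ 577.6 -371.7  108.3] yaw -0.099 move [ 1.6  1.3 96.8] spin 0.001 rows 2.3 j6 1.01 F [ 0.3  0.3 -0.2] w 54.9
```

Emit:
{"op": "arm_command", "data": {
  "moves": [
    [1,0.5,20,0],
    [1,0.5,40,0],
    [1,0.5,60,0],
    [1,0.5,75,0],
    [1,0.5,85,0],
    [1,0.5,92,0],
    [1,0.5,95,0],
    [1,0.5,97,0],
    [1,0.5,97,0]
  ]
}}

```text
t: 16.52
ee_pos: [579.3, -373.7, 12.3]
ee_rot: [[0.995, -0.1, 0.0], [-0.1, -0.995, -0.0], [0.0, 0.0, -1.0]]
force: [-0.5, -1.0, 0.1]
gripper_width: 55.0
finger_force: 0.0
```

Emit:
{"op": "arm_command", "data": {
  "moves": [
    [0,0,0,0],
    [0,0,0,0],
    [0,0,0,0],
    [0,0,0,0],
    [0,0,0,0],
    [0,0,0,0],
    [0,0,0,0],
    [0,0,0,0]
  ],
  "claw": 0.1,
  "force": 12
}}

```text
t: 17.18
ee_pos: [579.1, -373.7, 12.1]
ee_rot: [[0.995, -0.1, 0.0], [-0.1, -0.995, -0.0], [0.0, 0.0, -1.0]]
force: [0.1, -0.6, 3.6]
gripper_width: 22.6
finger_force: 12.0
```

```bash
python3 plan.py 447.1 333.5 131 -0.245
```

```text
t 17.2 pos [ 579.1 -373.7   12.1] yaw -0.1 move [-202.1 -690.4 -119.1] spin 0.145 rows 17.5 j6 1.01 F [ 0.1 -0.6  3.6] w 22.6
```

Emit:
{"op": "arm_command", "data": {
  "moves": [
    [0,0,-15,0],
    [0,0,-45,0],
    [0,0,-80,0],
    [0,0,-110,0],
    [-9,-30,-119,0.05]
  ]
}}

```text
t: 17.6
ee_pos: [575.6, -348.0, 135.8]
ee_rot: [[0.988, -0.151, 0.007], [-0.151, -0.988, -0.006], [0.008, 0.005, -1.0]]
force: [0.0, -0.0, -0.4]
gripper_width: 22.6
finger_force: 12.0
```

```bash
python3 plan.py 447.1 333.5 131 -0.245
```

```text
t 17.6 pos [ 575.6 -348.   135.8] yaw -0.152 move [-2.301e+02 -6.543e+02 -3.000e-01] spin 0.093 rows 16.6 j6 1.09 F [ 0.  -0.  -0.4] w 22.6
```

Emit:
{"op": "arm_command", "data": {
  "moves": [
    [-230,-654,0,0.093],
    [-230,-654,0,0.093],
    [-230,-654,0,0.093],
    [-230,-654,0,0.093],
    [-230,-654,0,0.093],
    [-230,-654,0,0.093],
    [-230,-654,0,0.093],
    [-230,-654,0,0.093],
    [-230,-654,0,0.093],
    [-230,-654,0,0.093],
    [-230,-654,0,0.093],
    [-230,-654,0,0.093],
    [-230,-654,0,0.093],
    [-230,-654,0,0.093],
    [-230,-654,0,0.093],
    [-230,-654,0,0.093],
    [-230,-654,0,0.093],
    [-230,-654,0,0.093],
    [-230,-654,0,0.093],
    [-230,-654,0,0.093]
  ]
}}

```text
t: 19.27
ee_pos: [443.4, 337.7, 130.8]
ee_rot: [[0.971, -0.24, -0.0], [-0.24, -0.971, -0.0], [-0.0, 0.001, -1.0]]
force: [0.2, -0.4, -1.2]
gripper_width: 22.7
finger_force: 12.0
```

```bash
python3 plan.py 447.1 333.5 17 -0.245
```

```text
t 19.3 pos [443.4 337.7 130.8] yaw -0.243 move [  4.6   3.1 113.8] spin 0.002 rows 2.7 j6 2.36 F [ 0.2 -0.4 -1.2] w 22.7
```

Emit:
{"op": "arm_command", "data": {
  "moves": [
    [4.6,3.1,25,0],
    [4.6,3.1,55,0],
    [4.6,3.1,80,0],
    [4.6,3.1,95,0],
    [4.6,3.1,104,0],
    [4.6,3.1,109,0],
    [4.6,3.1,112,0],
    [4.6,3.1,113,0],
    [4.6,3.1,114,0],
    [4.6,3.1,114.5,0],
    [4.6,3.1,114.5,0],
    [4.6,3.1,114.5,0]
  ]
}}

```text
t: 20.27
ee_pos: [447.4, 334.2, 16.8]
ee_rot: [[0.971, -0.241, 0.001], [-0.241, -0.971, 0.0], [0.0, -0.0, -1.0]]
force: [-0.1, -0.4, -0.2]
gripper_width: 22.7
finger_force: 12.0
```

Emit:
{"op": "arm_command", "data": {
  "moves": [
    [0,0,0,0],
    [0,0,0,0],
    [0,0,0,0],
    [0,0,0,0],
    [0,0,-15,0],
    [0,0,-40,0],
    [0,0,-75,0],
    [0,0,-115,0],
    [0,0,-115,0],
    [0,0,-115,0]
  ],
  "claw": 0.6
}}

```text
t: 21.1
ee_pos: [448.4, 334.8, 133.6]
ee_rot: [[0.971, -0.241, 0.004], [-0.241, -0.971, 0.002], [0.003, -0.003, -1.0]]
force: [0.1, 0.0, -0.2]
gripper_width: 55.0
finger_force: 0.0
```

```bash
python3 plan.py 433 -374.5 115 -0.07
```

```text
t 21.1 pos [448.4 334.8 133.6] yaw -0.243 move [155.8 692.2  16.9] spin -0.173 rows 17.0 j6 2.35 F [ 0.1  0.  -0.2] w 55.0
```

Emit:
{"op": "arm_command", "data": {
  "moves": [
    [156,692,16,-0.173],
    [156,692,16,-0.173],
    [156,692,16,-0.173],
    [156,692,16,-0.173],
    [156,692,16,-0.173],
    [156,692,16,-0.173],
    [156,692,16,-0.173],
    [156,692,16,-0.173],
    [156,692,16,-0.173],
    [156,692,16,-0.173],
    [156,692,16,-0.173],
    [156,692,16,-0.173],
    [156,692,16,-0.173],
    [156,692,16,-0.173],
    [156,692,16,-0.173],
    [156,692,16,-0.173],
    [156,692,16,-0.173],
    [156,692,16,-0.173],
    [156,692,16,-0.173],
    [156,692,16,-0.173]
  ],
  "claw": 0.7
}}

```text
t: 22.77
ee_pos: [431.2, -374.3, 114.2]
ee_rot: [[0.997, -0.071, -0.002], [-0.071, -0.997, 0.002], [-0.002, -0.002, -1.0]]
force: [-0.3, -0.1, 0.6]
gripper_width: 63.9
finger_force: 0.0
```

```bash
python3 plan.py 433 -374.5 15 -0.07
```

```text
t 22.8 pos [ 431.2 -374.3  114.2] yaw -0.071 move [ 1.9  0.3 99.2] spin -0.001 rows 2.4 j6 0.82 F [-0.3 -0.1  0.6] w 63.9
```

Emit:
{"op": "arm_command", "data": {
  "moves": [
    [1.5,0,20,0],
    [1.5,0,40,0],
    [1.5,0,60,0],
    [1.5,0,75,0],
    [1.5,0,87,0],
    [1.5,0,95,0],
    [1.5,0,98,0],
    [1.5,0,99,0],
    [1.5,0,99,0]
  ]
}}

```text
t: 23.52
ee_pos: [433.7, -374.8, 16.7]
ee_rot: [[0.998, -0.07, 0.0], [-0.07, -0.998, -0.0], [0.0, 0.0, -1.0]]
force: [0.3, -0.1, -0.4]
gripper_width: 63.4
finger_force: 0.0
```

Emit:
{"op": "arm_command", "data": {
  "moves": [
    [0,0,0,0],
    [0,0,0,0],
    [0,0,0,0],
    [0,0,0,0],
    [0,0,0,0],
    [0,0,0,0],
    [0,0,0,0],
    [0,0,0,0]
  ],
  "claw": 0.2,
  "force": 20
}}

```text
t: 24.18
ee_pos: [433.6, -375.3, 16.5]
ee_rot: [[0.998, -0.07, 0.0], [-0.07, -0.998, -0.0], [0.0, 0.0, -1.0]]
force: [-1.3, -0.9, 1.9]
gripper_width: 28.6
finger_force: 19.8
```

Emit:
{"op": "arm_command", "data": {
  "moves": [
    [0,0,-15,0],
    [0,0,-45,0],
    [0,0,-80,0],
    [0,0,-105,0],
    [0,0,-105,0],
    [0,0,-105,0]
  ]
}}

```text
t: 24.68
ee_pos: [434.0, -375.8, 122.6]
ee_rot: [[0.998, -0.07, 0.002], [-0.07, -0.998, -0.002], [0.002, 0.002, -1.0]]
force: [-0.1, 0.6, -1.4]
gripper_width: 28.6
finger_force: 19.8
```

```bash
python3 plan.py 461.1 101 120 -0.202
```

```text
t 24.7 pos [ 434.  -375.8  122.6] yaw -0.07 move [  -6.4 -477.5    1.7] spin 0.132 rows 11.5 j6 0.82 F [-0.1  0.6 -1.4] w 28.6
```

Emit:
{"op": "arm_command", "data": {
  "moves": [
    [-6,-477,0,0.132],
    [-6,-477,0,0.132],
    [-6,-477,0,0.132],
    [-6,-477,0,0.132],
    [-6,-477,0,0.132],
    [-6,-477,0,0.132],
    [-6,-477,0,0.132],
    [-6,-477,0,0.132],
    [-6,-477,0,0.132],
    [-6,-477,0,0.132],
    [-6,-477,0,0.132],
    [-6,-477,0,0.132],
    [-6,-477,0,0.132],
    [-6,-477,0,0.132],
    [-6,-477,0,0.132],
    [-6,-477,0,0.132]
  ]
}}

```text
t: 26.02
ee_pos: [460.6, 100.0, 120.9]
ee_rot: [[0.979, -0.202, -0.001], [-0.202, -0.979, -0.0], [-0.001, 0.0, -1.0]]
force: [0.4, -0.8, -0.9]
gripper_width: 28.8
finger_force: 19.8
```

```bash
python3 plan.py 461.1 101 21 -0.202
```

```text
t 26.0 pos [460.6 100.  120.9] yaw -0.203 move [ 0.4 -1.1 99.9] spin -0.001 rows 2.4 j6 1.86 F [ 0.4 -0.8 -0.9] w 28.8
```

Emit:
{"op": "arm_command", "data": {
  "moves": [
    [0,-1,25,0],
    [0,-1,50,0],
    [0,-1,72,0],
    [0,-1,85,0],
    [0,-1,92,0],
    [0,-1,96,0],
    [0,-1,98,0],
    [0,-1,99,0],
    [0,-1,100,0],
    [0,-1,100.5,0],
    [0,-1,100.5,0],
    [0,-1,100.5,0]
  ]
}}

```text
t: 27.02
ee_pos: [461.4, 102.0, 21.3]
ee_rot: [[0.98, -0.201, 0.001], [-0.201, -0.98, 0.0], [0.001, -0.0, -1.0]]
force: [-0.4, -0.5, -1.3]
gripper_width: 28.6
finger_force: 19.8
```

Emit:
{"op": "arm_command", "data": {
  "moves": [
    [0,0,0,0],
    [0,0,0,0],
    [0,0,0,0],
    [0,0,0,0],
    [0,0,-15,0],
    [0,0,-40,0],
    [0,0,-75,0],
    [0,0,-115,0],
    [0,0,-155,0],
    [0,0,-190,0],
    [0,0,-200,0]
  ],
  "claw": 0.65
}}

```text
t: 27.93
ee_pos: [463.0, 102.2, 226.0]
ee_rot: [[0.98, -0.201, 0.007], [-0.201, -0.98, 0.001], [0.007, -0.002, -1.0]]
force: [0.7, -0.8, 0.2]
gripper_width: 59.2
finger_force: 0.0
```

```bash
python3 plan.py 400 -450 240 -0.2
```

```text
t 27.9 pos [463.  102.2 226. ] yaw -0.202 move [ 49.2 553.6 -14.8] spin -0.002 rows 13.3 j6 1.86 F [ 0.7 -0.8  0.2] w 59.2
```

Move aside for a clear view of the bays.

Emit:
{"op": "arm_command", "data": {
  "moves": [
    [49,553,-15,0],
    [49,553,-15,0],
    [49,553,-15,0],
    [49,553,-15,0],
    [49,553,-15,0],
    [49,553,-15,0],
    [49,553,-15,0],
    [49,553,-15,0],
    [49,553,-15,0],
    [49,553,-15,0],
    [49,553,-15,0],
    [49,553,-15,0],
    [49,553,-15,0],
    [49,553,-15,0],
    [49,553,-15,0],
    [49,553,-15,0],
    [49,553,-15,0]
  ]
}}

```text
t: 29.35
ee_pos: [398.1, -448.6, 235.7]
ee_rot: [[0.98, -0.201, -0.0], [-0.201, -0.98, 0.001], [-0.001, -0.001, -1.0]]
force: [0.2, 0.4, -0.4]
gripper_width: 59.4
finger_force: 0.0
```

```bash
python3 - <<'E'
from fit import *
B=dict(bus_red=(435.8,226.3,-.007),van_yellow=(439.1,-11,.172),saloon_teal=(447.1,333.5,-.245),minibus_white=(461.1,101,-.202))
LB=dict(bus_red=154,van_yellow=124,saloon_teal=104,minibus_white=124)
out=[]
for cam,off in(("top",(1.6,-.7)),("scene",(-1.6,.7))):
    im=arm.read_camera(cam); cv2.imwrite(f"pics/{cam}_end.png",im); row=[]
    for n,(x,y,a) in B.items():
        x+=off[0];y+=off[1]
        c=proj(cam,[[x,y,15]])[0].round().astype(int); o=c-30; v=cv2.resize(im[o[1]:o[1]+60,o[0]:o[0]+60],None,fx=8,fy=8,interpolation=cv2.INTER_CUBIC)
        for d,z,col,full in((DIM[n],4,(255,0,255),1),((64,LB[n],3),0,(0,255,0),0)):
            h=cv2.convexHull(((proj(cam,box(d,(x,y,a-np.pi/2,z)))-o+.5)*8).astype(np.int32)); cv2.polylines(v,[h],True,col,1)
        row.append(cv2.resize(v,(200,200),interpolation=cv2.INTER_AREA))
    out.append(np.hstack(row))
cv2.imwrite("pics/end.png",np.vstack(out))
E
```

```text
(no output)
```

View pics/end.png

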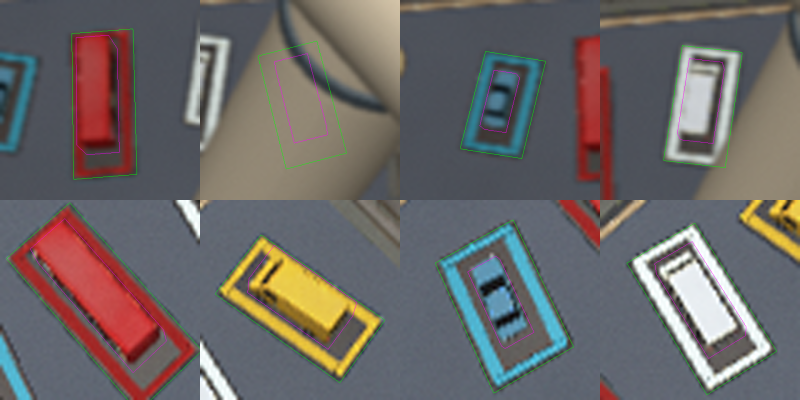

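```bash
python3 - <<'E'
from fit import *
B=dict(bus_red=(435.8,226.3,-.007),minibus_white=(461.1,101,-.202),van_yellow=(439.1,-11,.172),saloon_teal=(447.1,333.5,-.245))
out=[]
for cam,n,off in(("top","bus_red",(1.6,-.7)),("top","minibus_white",(1.6,-.7)),("scene","bus_red",(-1.6,.7)),("scene","minibus_white",(-1.6,.7)),("scene","van_yellow",(-1.6,.7)),("scene","saloon_teal",(-1.6,.7))):
    im=cv2.imread(f"pics/{cam}_end.png");x,y,a=B[n];x+=off[0];y+=off[1];k=12
    c=proj(cam,[[x,y,15]])[0].round().astype(int);w=22 if n!="bus_red" else 28;o=c-w;s=266/(2*w)
    v=cv2.resize(im[o[1]:o[1]+2*w,o[0]:o[0]+2*w],(266,266),interpolation=cv2.INTER_CUBIC)
    d=DIM[n];Pb=box(d,(x,y,a-np.pi/2,4))
    for idx in((1,3,7,5),(0,2,6,4)):
        cv2.polylines(v,[((proj(cam,Pb[list(idx)])-o+.5)*s).astype(int)],True,(255,0,255) if idx[0] else (0,255,255),1)
    out.append(v)
cv2.imwrite("pics/end2.png",np.vstack([np.hstack(out[:3]),np.hstack(out[3:])]))
E
```

```text
(no output)
```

View pics/end2.png

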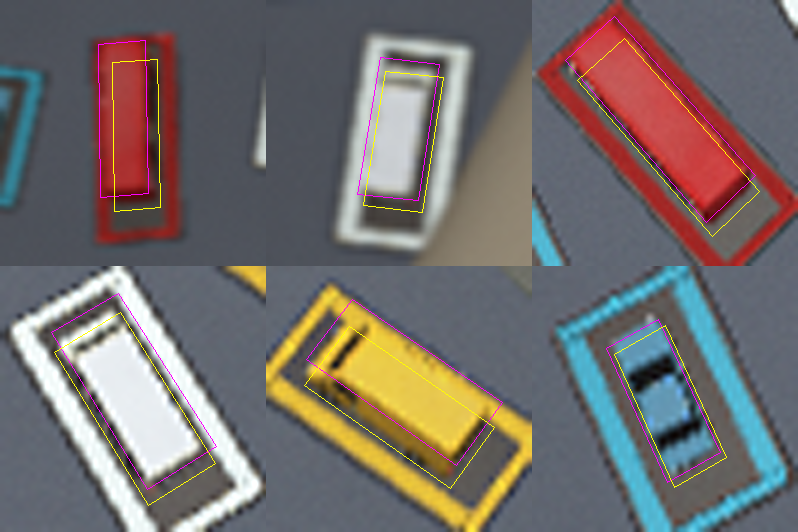

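```bash
python3 -c "
from rig import arm
print(arm.job_done())"
```

```text
the job is handed in; nothing more can be done
None
```

All four vehicles are on their wheels in their own colour bays, within a few mm of centre in the final pictures (the van and saloon were only visible in the scene view). I never approached the goods hut or bus shelter but didn't re-measure them, and the job was handed in at about 29 s with no verdict returned.

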